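Turn the wax heater up four clicks and start it

ROBOT

A 7-joint arm with a two-finger parallel gripper is mounted at the origin on the work surface; the furniture and walls round the work are solid. World frame = base frame: x ahead of the robot, y to its left, z up, the work surface at z = 0. Lengths are in m, angles in rad, forces in N, time in s.
With the tool pointing down it reaches from about 0.4 to 0.85 m from the base axis. Payload 10.4 kg.
Tool frame: the origin (TCP) lies midway between the tips of the shut fingers; the grasp point (between the pads) lies 19 mm behind it; y points along the fingers, x is the direction in which the jaws open and shut, and the axes are right-handed (so a half turn about y gives the same grasp; the last joint's range is limited). The gripper opens to 87 mm and grips with 3 to 60 N. Pads are 19 mm wide; open, the fingers measure 117 mm over their backs; the gripper's body (75 mm by 190 mm) begins 51 mm behind the grasp point.
Start: joints at [-1.31, 0.332, -0.065, 1.46, 0.022, 1.35, -0.088], TCP at [0.175, 0.6, 0.223] pointing down, gripper open.
Joint ranges: [-2.6, 2.6], [-0.5, 2.12], [-1.47, 1.34], [0.16, 2.42], [-1.27, 4.41], [0.06, 2.06], [-2.6, 2.6]. Speed limits (rad/s): [2.22, 2.22, 2.79, 2.79, 3.14, 3.14, 3.14].

INTERFACE

Orientations are given as a unit quaternion [x, y, z, w].
In Python, from bench import * gives the robot as it stands.
- The arm moves only by the tool jog_arm, never from a script. Its argument "commands" is a list of rows, each an object with "translation": the shift along the world's x, y, z in mm, a list of three; "twist": the turn about the world's z in rad. A call has 1 to 20 rows; each row shifts and turns the commanded pose from where the row before left it; what a row does not reach is not made up. A row lasts 1/10 s, in which the tool goes at most 50 mm and 8.59 degrees, less where a joint would pass 70% of its speed; a pose out of reach is approached as far as the arm can. A call is refused whole if a number of a shift passes 50 or a number of a turn 0.15, either way. A call with a gripper value outside its range is refused whole. "grip" is the closure, from 0 (fully open) to 1 (shut), set as the call begins (left out, the last holds). The fingers move at their own pace and stop on an object; "grip_force" is the grip in N (left out, the last holds). Time passes only in rows, so rows that do not move let the fingers close. It gives the time, the measured TCP pose, the force and the opening at its end, in the units of the state.
- read_state(): the state, without advancing time (a new reading comes with each control period).
- camera(name): name is "scene" or "top" or "wrist"; returns a dict with "img" (400x640x3 uint8, red, green, blue), "fx", "fy", "cx", "cy" (pixels), "cam_to_world" (4x4, takes a point from camera to world coordinates). Camera axes: x right, y down, z forward; pixel columns grow to the right and rows downward; lengths in m; the calibration is good to about 2 mm. A picture is of the moment at which its call begins. There is no depth.
- close_job(): hands the job in, once; it reports no verdict.
The state is a dict: "time": time; "joint_positions": joint angles; "joint_vel": joint speeds; "joint_torque": joint torques, N m; "ee_pos": TCP position; "eef_rot": TCP orientation; "ft_force": force on the tool from outside, world axes, zero at the start; "torque": the same for the moment, N m; "width": finger opening in m.
Only numpy, scipy, OpenCV 4.12 (cv2) and the standard library are available. Lean on these libraries where they do the work, as an engineer would, in place of code of your own. Each camera call takes 0.05 s, during which the arm holds its last target.

TASK

Turn up the heat for the next batch of wax: with a fingertip, push the black three-armed click-stop dial on the grey heat controller clockwise (seen from above) by exactly four clicks from where it stands, without going past the fourth, then let go of it and press the green start button right down and release it. Do not press the button at any other setting. Do it gently, by pushing only: do not grip or lift anything, do not shift the controller, and leave the other things on the bench alone.

Things in the scene. Friction and masses are not known exactly. Their poses are not given: they have to be found in the camera images.
- controller: Grey box with aluminium top plate, 160 x 250 x 60 mm (its x, y, z), free on rubber feet, 4 kg. Origin at the centre of its underside, z up; its vented front faces its -x. On the top plate (z = 60 mm): the dial, centred at (0, 45) mm, ringed by ten flat strokes (one per stop, the hottest three red); the green button at (-20, -85) mm; an amber lamp, 8 mm high, at (45, -85) mm.
- dial: Black dial on the top plate, turning about its vertical axis; origin on the axis at plate height, z up. Hub of radius 20 mm, 24 mm high, with three arms at 0 (its +x, white line on top), +120 and -120 degrees, each 20 to 22 mm wide, round-ended 56 mm from the axis, 5 to 23 mm above the plate; about 55 mm free between arm tips. Clockwise from above is hotter.
- dial_mark (a point): Outer end of the white line on top of the marked arm, 50 mm from the dial's axis along the dial's +x, 23.5 mm above the top plate. It turns with the dial.
- dial_hub (a point): Centre of the dial's hub top, on its axis, 24 mm above the plate. The dial clicks into a stop every 24 degrees: leaving one takes 0.1 to 0.17 N m, rising (up to 4 N square on an arm at 42 mm, twice that at a slant); past half-way (12 degrees) it springs on into the next, leaving the finger, and stays. It starts on one of the first four of ten stops; its travel ends just past the first and last.
- start_button_top (a point): Centre of the top of the round green push button, diameter 26 mm, in a black housing on the controller's top plate. It moves down 6 mm when pressed.
- start_button (a joint): Travel of the green button in m: 0 released, 0.006 right down, which takes about 5 N; it springs back.
- wax_bar: Loose green bar of wax, 37 x 76 x 14 mm, a bystander. Origin under its centre.
- masking_tape: Loose roll of cream masking tape lying flat, 104 mm across, 25 mm high, a bystander. Origin under its centre.
- screwdriver: Loose screwdriver with yellow handle lying flat, 131 mm long, a bystander. Origin under its centre.
- pin_tin: Loose closed red tin box, 88 x 116 x 33 mm, a bystander. Origin under its centre.

How it is judged:
By the outcome, as a careful person would: the job done as asked, in the order asked, and still so for the second after the job is handed in, with the robot touching nothing.
It also fails if it takes over 61 s, if anything falls off the work surface, if the arm or the gripper's body presses on something with over 40 N, if the wrist force passes 120 N, or if a joint passes its speed limit or range.

## Working session

There is one attempt and no reset: what is moved stays moved. The work goes in short steps, Python scripts to look and compute and a tool call to move; the robot and the scene stay as the last step left them, time stands still between calls to the robot, and variables do not carry over. Pictures are saved under pics/ and viewed, and the job is handed in when it is done.

Besides the shell and the picture viewer there is one more tool, called by a JSON object that holds its "name" and its "arguments". jog_arm: Moves the arm, as the interface text tells. Its arguments: {"type":"object","properties":{"commands":{"type":"array"},"grip":{"type":"number"},"grip_force":{"type":"number"}},"required":["commands"]}

```bash
mkdir -p pics; cat > h.py <<'E'
from bench import *
import numpy as np, cv2
def save(c,n): cv2.imwrite('pics/'+n+'.png',cv2.cvtColor(c['img'],cv2.COLOR_RGB2BGR))
def ray(c,u,v,z):
    T=np.array(c['cam_to_world']);d=T[:3,:3]@np.array([(u-c['cx'])/c['fx'],(v-c['cy'])/c['fy'],1]);o=T[:3,3]
    return o+d*(z-o[2])/d[2]
def proj(c,p):
    T=np.linalg.inv(np.array(c['cam_to_world']));q=T[:3,:3]@np.array(p)+T[:3,3]
    return c['fx']*q[0]/q[2]+c['cx'],c['fy']*q[1]/q[2]+c['cy']
E
python3 - <<'E'
from h import *
import pickle
for n in('top','scene','wrist'):
    c=camera(n);save(c,n+'0');pickle.dump(c,open(n+'0.pkl','wb'));print(n,np.round(c['cam_to_world'],3).tolist(),c['fx'])
s=read_state();print({k:np.round(v,3).tolist() for k,v in s.items()})
E
```

```text
top [[0.017, -0.994, 0.111, 0.329], [-1.0, -0.018, -0.005, 0.005], [0.007, -0.111, -0.994, 1.36], [0.0, 0.0, 0.0, 1.0]] 428.84653445270044
scene [[0.904, -0.273, 0.33, 0.124], [-0.428, -0.606, 0.67, -0.776], [0.017, -0.747, -0.665, 0.831], [0.0, 0.0, 0.0, 1.0]] 375.1317771893139
wrist [[0.279, 0.919, 0.279, 0.099], [0.96, -0.267, -0.082, 0.623], [-0.001, 0.291, -0.957, 0.383], [0.0, 0.0, 0.0, 1.0]] 278.2682162440384
{'time': 0.15, 'joint_positions': [-1.31, 0.333, -0.065, 1.461, 0.022, 1.35, -0.089], 'joint_vel': [0.001, -0.003, 0.002, -0.003, -0.002, -0.001, 0.0], 'joint_torque': [0.002, -62.363, 0.025, -39.015, -0.061, 0.037, 0.0], 'ee_pos': [0.175, 0.6, 0.222], 'eef_rot': [0.566, 0.424, -0.425, -0.565], 'ft_force': [0.059, -1.114, -0.415], 'torque': [0.003, 0.026, 0.016], 'width': 0.087}
```

View pics/top0.png

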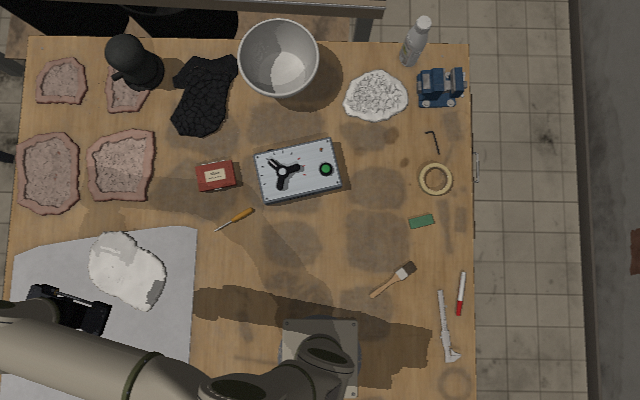

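View pics/scene0.png

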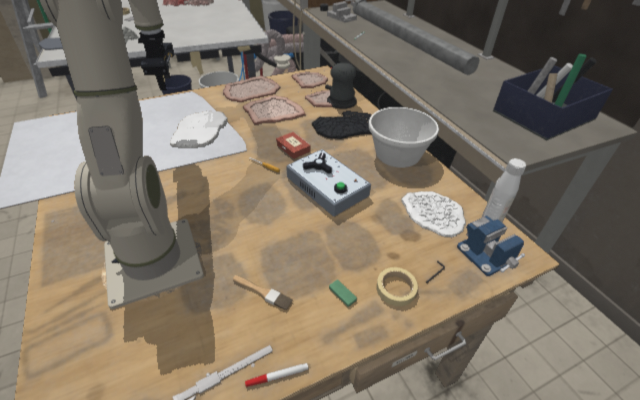

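View pics/wrist0.png

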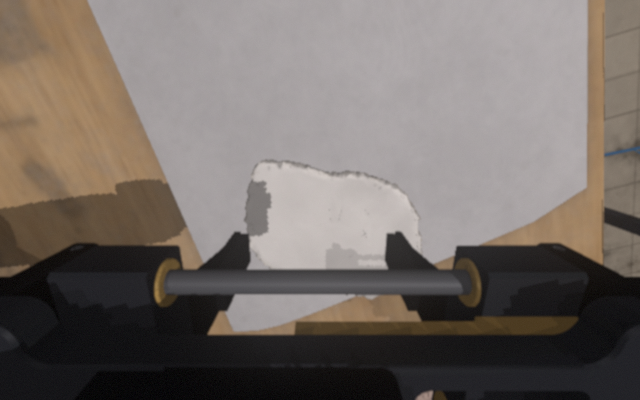

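```bash
python3 - <<'E'
from h import *
import pickle
for n,(x0,y0,x1,y1) in(('top',(190,125,350,215)),('scene',(270,130,390,220))):
    c=pickle.load(open(n+'0.pkl','rb'));im=c['img'][y0:y1,x0:x1]
    cv2.imwrite('pics/%sz.png'%n,cv2.resize(im[:,:,::-1],None,fx=5,fy=5,interpolation=cv2.INTER_CUBIC))
c=pickle.load(open('top0.pkl','rb'))
I=c['img'].astype(int);
sub=np.zeros((400,640),bool);sub[140:205,254:343]=1
g=sub&(I[:,:,1]>I[:,:,0]+40)&(I[:,:,1]>I[:,:,2]+25)
v,u=np.nonzero(g);print('btn',u.mean(),v.mean(),len(u),ray(c,u.mean(),v.mean(),.075))
# plate
pl=(sub&(I.min(2)>120)&(np.ptp(I,axis=2)<45)).astype(np.uint8)
cs,_=cv2.findContours(pl,0,1);k=max(cs,key=cv2.contourArea);h=cv2.convexHull(k)
r=cv2.minAreaRect(h);P=cv2.boxPoints(r);W=np.array([ray(c,*p,.06) for p in P]);print(P,W.round(4))
for i in range(4):print(np.linalg.norm(W[i]-W[(i+1)%4]))
print('centre',W.mean(0))
bl=sub&(I.max(2)<70); bl[:,308:]=0
v,u=np.nonzero(bl);print('dark',u.mean(),v.mean(),u.min(),u.max(),v.min(),v.max())
E
```

```text
btn 325.4259259259259 168.27777777777777 54 [ 0.57404609 -0.00712409  0.075     ]
[[254.00307 155.44191]
 [329.39267 138.13939]
 [339.78992 183.44167]
 [264.4003  200.74419]] [[ 0.613   0.2137  0.06  ]
 [ 0.672  -0.018   0.06  ]
 [ 0.5306 -0.0521  0.06  ]
 [ 0.473   0.1771  0.06  ]]
0.23904291047833576
0.1455073765149729
0.23625961012326058
0.14467273530382832
centre [0.57212552 0.0801638  0.06      ]
dark 284.82574257425745 181.81584158415842 257 307 149 204
```

View pics/topz.png

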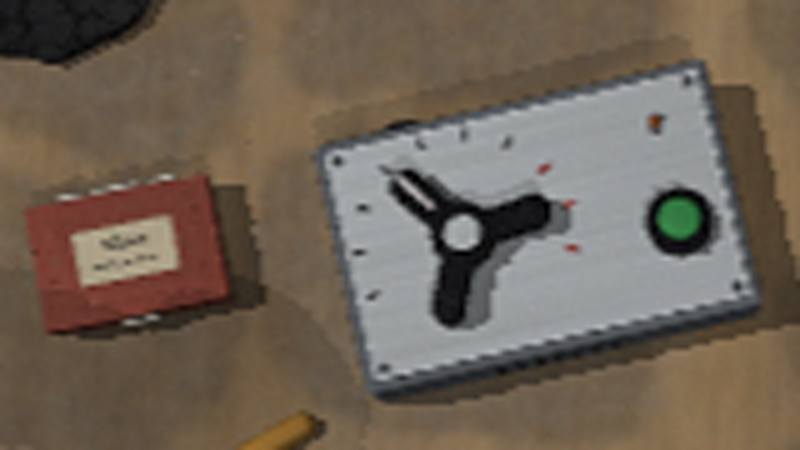

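View pics/scenez.png

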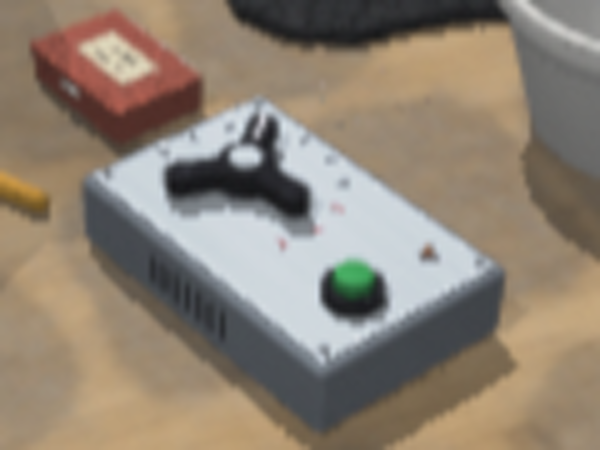

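```bash
python3 - <<'E'
from h import *
import pickle
from scipy.spatial.transform import Rotation as R
c=pickle.load(open('top0.pkl','rb'));s=pickle.load(open('scene0.pkl','rb'))
f=lambda a,b:(190+a/5-.4,125+b/5-.4)
fs=lambda a,b:(270+a/5-.4,130+b/5-.4)
def tri(p,q):
    A=[];b=[]
    for cc,uv in((c,p),(s,q)):
        T=np.array(cc['cam_to_world']);d=T[:3,:3]@np.array([(uv[0]-cc['cx'])/cc['fx'],(uv[1]-cc['cy'])/cc['fy'],1]);d/=np.linalg.norm(d)
        M=np.eye(3)-np.outer(d,d);A.append(M);b.append(M@T[:3,3])
    return np.linalg.solve(sum(A),sum(b))
h=ray(c,*f(461,231),.084);hs=ray(s,*fs(245,155),.084);print('hub top',h,'scene',hs,'tri',tri(f(461,231),fs(245,155)))
B=ray(c,*f(681,218),.078);Bs=ray(s,*fs(352,275),.078);print('btn',B,Bs,tri(f(681,218),fs(352,275)))
for n,p in(('line out',(392,170)),('tip arm2',(548,212)),('tip3',(448,325))):
    w=ray(c,*f(*p),.083)-h;print(n,np.degrees(np.arctan2(w[1],w[0])),np.hypot(*w[:2]))
h0=ray(c,*f(463,232),.084)
for p in((375,294),(358,252),(363,208),(388,168),(420,145),(463,134),(508,142),(545,168),(568,204),(572,247)):
    w=ray(c,*f(*p),.06)-h;print('stroke',np.degrees(np.arctan2(w[1],w[0])).round(1),np.hypot(*w[:2]).round(3))
print('bowl near rim',ray(c,278,98,.12),'screw',ray(c,253,208,.02))
print(R.from_quat(read_state()['eef_rot']).as_matrix().round(3))
E
```

```text
hub top [0.5621449  0.12440463 0.084     ] scene [0.56036757 0.12433536 0.084     ] tri [0.5614419  0.12470868 0.08357541]
btn [ 0.57373494 -0.00822723  0.078     ] [ 0.57167895 -0.00760106  0.078     ] [ 0.57272256 -0.007846    0.07805706]
line out 49.33133825290019 0.05655220458097075
tip arm2 -76.19346144224848 0.053680021066681086
tip3 173.72755069387333 0.05756458706393621
stroke 123.6 0.065
stroke 98.6 0.066
stroke 74.4 0.065
stroke 48.4 0.065
stroke 26.7 0.065
stroke 2.4 0.065
stroke -22.6 0.066
stroke -47.3 0.066
stroke -70.4 0.067
stroke -93.7 0.066
bowl near rim [0.77591123 0.13857055 0.12      ] screw [0.45388    0.21731425 0.02      ]
[[ 0.28  -0.    -0.96 ]
 [ 0.96  -0.001  0.28 ]
 [-0.001 -1.    -0.   ]]
```

{"name": "jog_arm", "arguments": {"commands": [{"translation": [30, -50, 0], "twist": 0}, {"translation": [30, -50, 0], "twist": 0}, {"translation": [30, -50, 0], "twist": 0}, {"translation": [30, -40, 0], "twist": 0}, {"translation": [30, -40, 0], "twist": 0}, {"translation": [30, -30, 0], "twist": 0}, {"translation": [0, 0, 0], "twist": 0}, {"translation": [0, 0, 0], "twist": 0}], "grip": 1, "grip_force": 10}}

```text
time: 0.95
ee_pos: [0.3426, 0.3609, 0.2226]
eef_rot: [-0.566, -0.424, 0.424, 0.566]
ft_force: [-0.3, 0.3, 0.7]
width: 0.0308
```

{"name": "jog_arm", "arguments": {"commands": [{"translation": [20, -20, 0], "twist": 0.149}, {"translation": [40, -40, 0], "twist": 0.149}, {"translation": [40, -40, 0], "twist": 0.149}, {"translation": [40, -40, 0], "twist": 0.149}, {"translation": [30, -40, 0], "twist": 0.149}, {"translation": [30, -30, 0], "twist": 0.149}, {"translation": [20, -20, 0], "twist": 0}, {"translation": [0, 0, 0], "twist": 0}, {"translation": [0, 0, 0], "twist": 0}]}}

```text
time: 1.85
ee_pos: [0.5285, 0.169, 0.222]
eef_rot: [-0.354, -0.612, 0.612, 0.355]
ft_force: [0.1, -0.4, 1.0]
width: 0.0005
```

```bash
python3 - <<'E'
from h import *
c=camera('wrist');save(c,'w1');c=camera('scene');save(c,'s1')
im=c['img'][60:240,220:460];cv2.imwrite('pics/s1z.png',cv2.resize(im[:,:,::-1],None,fx=3.3,fy=3.3,interpolation=cv2.INTER_CUBIC))
s=read_state();from scipy.spatial.transform import Rotation as R
M=R.from_quat(s['eef_rot']).as_matrix();print(s['ee_pos'],s['width'],np.degrees(np.arctan2(M[1,0],M[0,0])),s['ft_force'],s['joint_positions'])
E
```

```text
[0.52800756 0.16977407 0.22226805] 0.0004039358077286997 120.01343562031201 [-0.12811391 -0.4617486   0.36235658] [-0.678059    0.17529828  0.32344176  1.66716347 -0.0584589   1.30941574
  1.75056257]
```

View pics/w1.png

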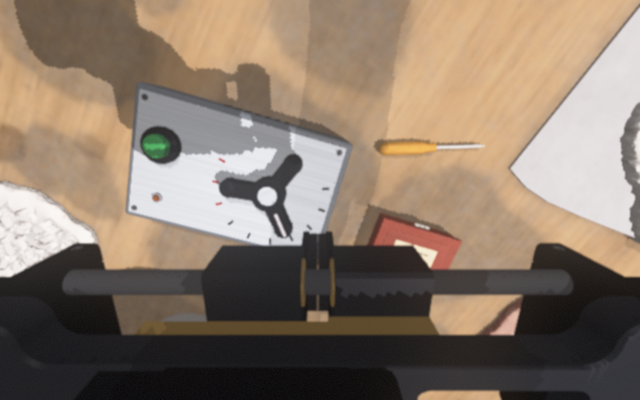

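View pics/s1z.png

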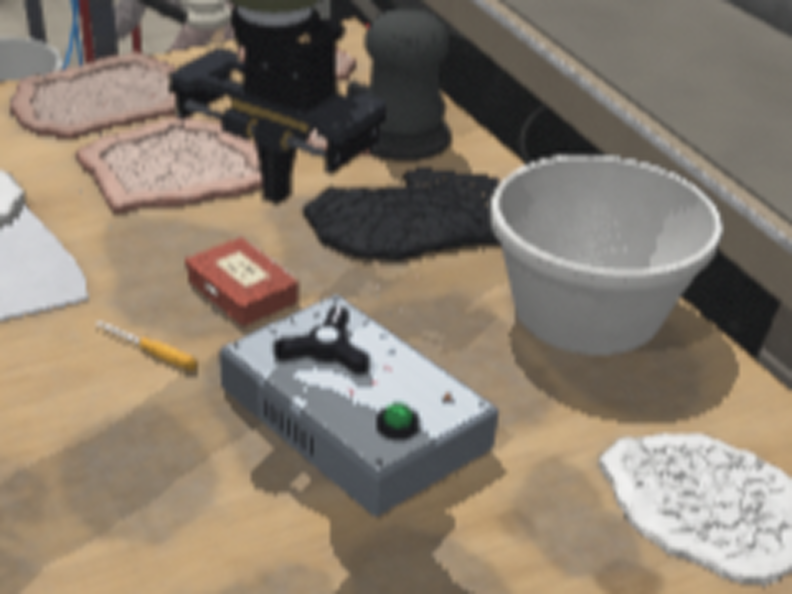

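```bash
python3 - <<'E'
from h import *
c=camera('wrist')
for n,u,v,z in(('hub',267,196,.084),('line',285,234,.083),('btn',157,145,.078),('arm3tip',226,187,.083)):print(n,ray(c,u,v,z))
hub=np.array([.5615,.1245])
def pos(phi,a=40,d=20.5):
    p=np.radians(phi);return hub+1*np.array([np.cos(p)*a-np.sin(p)*d,np.sin(p)*a+np.cos(p)*d])/1000
for phi in np.arange(305,195,-6): print(phi,pos(phi).round(4),'d',((pos(phi-2)-pos(phi))*1000).round(2))
E
```

```text
hub [0.56158269 0.12448863 0.084     ]
line [0.59265481 0.1638203  0.083     ]
btn [ 0.5720354  -0.00479239  0.078     ]
arm3tip [0.57547303 0.08023628 0.083     ]
305 [0.6012 0.1035] d [-0.76 -1.37]
299 [0.5988 0.0995] d [-0.9  -1.29]
293 [0.596  0.0957] d [-1.03 -1.19]
287 [0.5928 0.0922] d [-1.14 -1.07]
281 [0.5893 0.0891] d [-1.25 -0.95]
275 [0.5854 0.0864] d [-1.34 -0.81]
269 [0.5813 0.0841] d [-1.42 -0.67]
263 [0.577  0.0823] d [-1.48 -0.51]
257 [0.5725 0.0809] d [-1.53 -0.36]
251 [0.5679 0.08  ] d [-1.56 -0.19]
245 [0.5632 0.0796] d [-1.57 -0.03]
239 [0.5585 0.0797] d [-1.56  0.13]
233 [0.5538 0.0802] d [-1.54  0.3 ]
227 [0.5492 0.0813] d [-1.5   0.46]
221 [0.5448 0.0828] d [-1.45  0.61]
215 [0.5405 0.0848] d [-1.37  0.76]
209 [0.5365 0.0872] d [-1.29  0.9 ]
203 [0.5327 0.09  ] d [-1.19  1.03]
197 [0.5292 0.0932] d [-1.07  1.14]
```

{"name": "jog_arm", "arguments": {"commands": [{"translation": [25, -23, 0], "twist": 0.04}, {"translation": [25, -23, 0], "twist": 0.047}, {"translation": [23, -20.5, 0], "twist": 0}, {"translation": [0, 0, -20], "twist": 0}, {"translation": [0, 0, -30], "twist": 0}, {"translation": [0, 0, -25], "twist": 0}, {"translation": [0, 0, -20], "twist": 0}, {"translation": [0, 0, 0], "twist": 0}, {"translation": [0, 0, 0], "twist": 0}]}}

```text
time: 2.9
ee_pos: [0.6018, 0.1022, 0.1281]
eef_rot: [0.327, 0.627, -0.627, -0.327]
ft_force: [0.1, -0.7, 0.9]
width: 0.0003
```

```bash
cat >> h.py <<'E'
def st():
    from scipy.spatial.transform import Rotation as R
    s=read_state();M=R.from_quat(s['eef_rot']).as_matrix()
    print('t',round(s['time'],2),'p',np.round(s['ee_pos'],4),'jaw',np.degrees(np.arctan2(M[1,0],M[0,0])).round(1),'F',np.round(s['ft_force'],1),'T',np.round(s['torque'],2),'q7',s['joint_positions'][6].round(2))
def look(n):
    a=camera('wrist');b=camera('scene')
    im=np.hstack([cv2.resize(a['img'][120:320,180:480],(450,300)),cv2.resize(b['img'][125:225,270:390],(360,300),interpolation=cv2.INTER_CUBIC)])
    im=im[:,:800]
    cv2.imwrite('pics/%s.png'%n,im[:,:,::-1])
E
python3 -c "
from h import *
st();look('a1')"
```

```text
t 2.9 p [0.6018 0.1022 0.1281] jaw 124.9 F [ 0.1 -0.7  0.9] T [0.06 0.01 0.01] q7 2.05
```

View pics/a1.png

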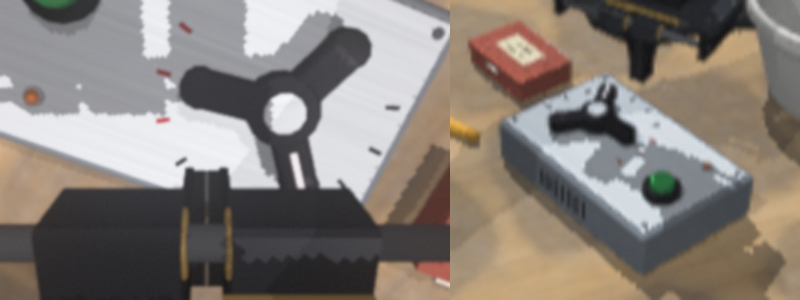

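{"name": "jog_arm", "arguments": {"commands": [{"translation": [0, 1, -15], "twist": 0}, {"translation": [0, 0, -15], "twist": 0}, {"translation": [0, 0, -12], "twist": 0}, {"translation": [0, 0, -8], "twist": 0}, {"translation": [0, 0, -7], "twist": 0}, {"translation": [0, 0, 0], "twist": 0}, {"translation": [0, 0, 0], "twist": 0}]}}

```text
time: 3.7
ee_pos: [0.6021, 0.1021, 0.0707]
eef_rot: [-0.327, -0.627, 0.627, 0.328]
ft_force: [-0.3, 0.4, -0.8]
width: 0.0005
```

```bash
python3 -c "
from h import *
st();look('a2')"
```

```text
t 3.7 p [0.6021 0.1021 0.0707] jaw 124.8 F [-0.3  0.4 -0.8] T [0.07 0.06 0.03] q7 2.06
```

View pics/a2.png

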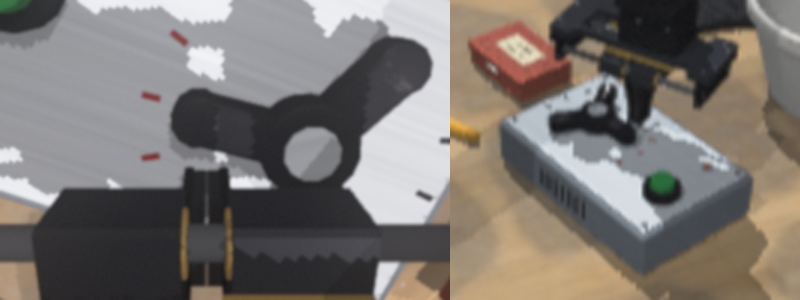

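{"name": "jog_arm", "arguments": {"commands": [{"translation": [-0.8, -1.0, 0], "twist": -0.035}, {"translation": [-0.8, -1.0, 0], "twist": -0.035}, {"translation": [-0.9, -1.0, 0], "twist": -0.035}, {"translation": [-0.9, -1.2, 0], "twist": -0.035}, {"translation": [-1.0, -1.2, 0], "twist": -0.035}, {"translation": [-1.0, -1.2, 0], "twist": -0.035}, {"translation": [-1.0, -1.2, 0], "twist": -0.035}, {"translation": [-1.1, -1.1, 0], "twist": -0.035}, {"translation": [-1.1, -1.1, 0], "twist": -0.035}, {"translation": [-1.1, -1.1, 0], "twist": -0.035}, {"translation": [-1.2, -1.0, 0], "twist": -0.035}]}}

```text
time: 4.9
ee_pos: [0.593, 0.0908, 0.0715]
eef_rot: [0.442, 0.554, -0.551, -0.441]
ft_force: [8.6, 2.4, -5.5]
width: 0.0005
```

```bash
python3 -c "
from h import *
st();look('a3')"
```

```text
t 4.9 p [0.593  0.0908 0.0715] jaw 102.7 F [ 8.6  2.4 -5.5] T [ 0.5  -1.95  0.04] q7 1.72
```

View pics/a3.png

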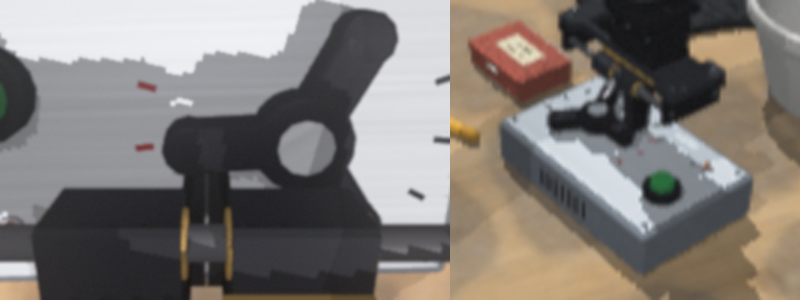

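{"name": "jog_arm", "arguments": {"commands": [{"translation": [0, 0, 0], "twist": 0}, {"translation": [0, 0, 0], "twist": 0}]}}

```text
time: 5.2
ee_pos: [0.5927, 0.0906, 0.0714]
eef_rot: [0.442, 0.554, -0.552, -0.44]
ft_force: [5.6, 1.4, -4.1]
width: 0.0003
```

```bash
python3 -c "
from h import *
st();c=camera('wrist');save(c,'w4');st()
print(ray(c,384,219,.084))"
```

```text
t 5.2 p [0.5927 0.0906 0.0714] jaw 102.8 F [ 5.6  1.4 -4.1] T [ 0.32 -1.35  0.03] q7 1.72
t 5.25 p [0.5927 0.0906 0.0714] jaw 102.8 F [ 6.   0.4 -3.5] T [ 0.38 -1.29  0.02] q7 1.72
[0.5616797  0.12314003 0.084     ]
```

View pics/w4.png

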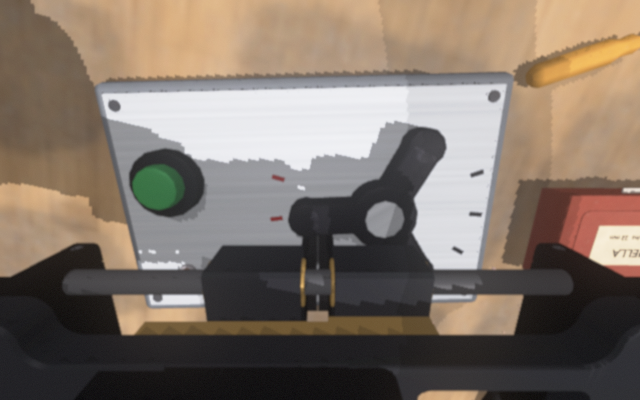

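```bash
cat >> h.py <<'E'
def ang(c,hub,pts):
    H=ray(c,*hub,.084)
    for p in pts:
        w=ray(c,*p,.083)-H;print(p,'ang',np.degrees(np.arctan2(w[1],w[0])).round(1),'r',np.hypot(*w[:2]).round(4),'H',H.round(4)[:2])
E
python3 -c "
from h import *
c=camera('wrist');ang(c,(384,219),[(303,216),(425,147)])"
```

```text
(303, 216) ang -79.0 r 0.0463 H [0.5617 0.1231]
(425, 147) ang 167.5 r 0.0448 H [0.5617 0.1231]
```

{"name": "jog_arm", "arguments": {"commands": [{"translation": [-1.2, -0.9, 0], "twist": -0.035}, {"translation": [-1.3, -0.9, 0], "twist": -0.035}, {"translation": [-1.3, -0.8, 0], "twist": -0.035}]}}

```text
time: 5.6
ee_pos: [0.5894, 0.088, 0.0718]
eef_rot: [0.471, 0.53, -0.527, -0.469]
ft_force: [3.5, 0.2, 0.5]
width: 0.0006
```

```bash
python3 -c "
from h import *
st();c=camera('wrist');save(c,'w5');st()"
```

```text
t 5.6 p [0.5894 0.088  0.0718] jaw 96.7 F [3.5 0.2 0.5] T [ 0.03 -0.44  0.  ] q7 1.62
t 5.65 p [0.5892 0.088  0.0719] jaw 96.6 F [ 6.4  2.3 -1.6] T [ 0.53 -1.57  0.  ] q7 1.62
```

View pics/w5.png

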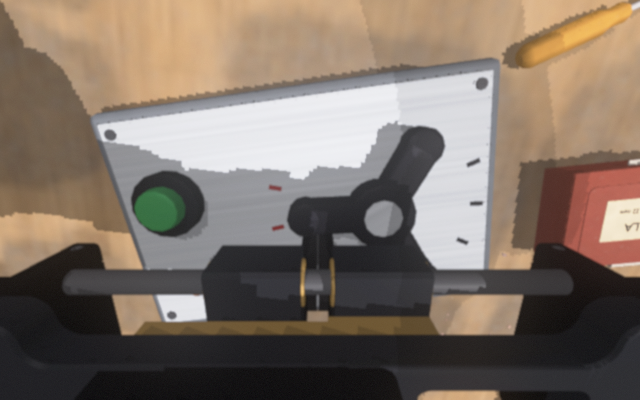

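{"name": "jog_arm", "arguments": {"commands": [{"translation": [-1.3, -0.8, 0], "twist": -0.035}, {"translation": [0, 0, 0], "twist": 0}]}}

```text
time: 5.85
ee_pos: [0.5896, 0.0879, 0.0723]
eef_rot: [0.481, 0.523, -0.518, -0.477]
ft_force: [14.2, 2.8, -7.1]
width: 0.0005
```

{"name": "jog_arm", "arguments": {"commands": [{"translation": [-1.3, -0.8, 0], "twist": -0.035}, {"translation": [0, 0, 0], "twist": 0}]}}

```text
time: 6.05
ee_pos: [0.5861, 0.0863, 0.0719]
eef_rot: [0.488, 0.513, -0.511, -0.487]
ft_force: [0.7, -0.1, 1.6]
width: 0.0009
```

```bash
python3 -c "
from h import *
st();c=camera('wrist');save(c,'w6');st()"
```

```text
t 6.05 p [0.5861 0.0863 0.0719] jaw 92.7 F [ 0.7 -0.1  1.6] T [ 0.09 -0.43 -0.02] q7 1.56
t 6.1 p [0.5856 0.0861 0.0715] jaw 92.8 F [ 0.  -0.3  0.8] T [ 0.08 -0.29  0.04] q7 1.56
```

View pics/w6.png

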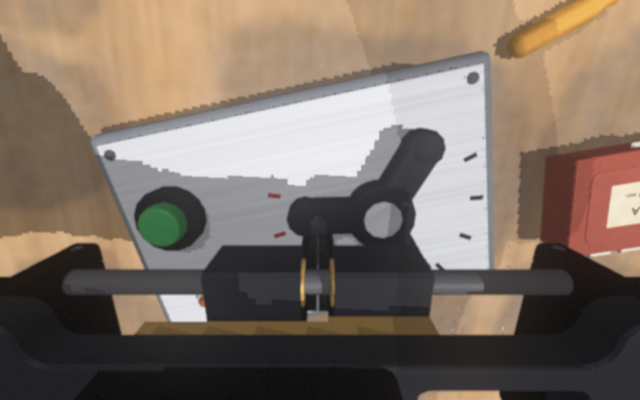

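```bash
python3 -c "
from h import *
c=camera('wrist');st();ang(c,(383,219),[(303,217),(425,148)])
save(c,'w7')
print('btn top',ray(c,162,224,.078),'corners',ray(c,94,141,.06),ray(c,487,55,.06))
"
```

```text
t 6.15 p [0.5851 0.0859 0.0712] jaw 92.8 F [ 0.7  0.  -0.3] T [ 0.03 -0.16  0.02] q7 1.56
(303, 217) ang -88.2 r 0.0458 H [0.5607 0.1232]
(425, 148) ang 156.4 r 0.0446 H [0.5607 0.1232]
btn top [ 0.57256447 -0.00672447  0.078     ] corners [ 0.52764804 -0.05230442  0.06      ] [0.46899192 0.17630159 0.06      ]
```

{"name": "jog_arm", "arguments": {"commands": [{"translation": [0, 0, 0], "twist": 0}, {"translation": [0, 0, 0], "twist": 0}]}}

```text
time: 6.35
ee_pos: [0.5841, 0.0857, 0.0702]
eef_rot: [-0.487, -0.512, 0.512, 0.488]
ft_force: [-0.1, 1.0, 0.1]
width: 0.0004
```

```bash
python3 -c "
from h import *
c=camera('wrist');st()
im=c['img'][90:260,240:500]
cv2.imwrite('pics/w8.png',cv2.resize(im[:,:,::-1],None,fx=3,fy=3,interpolation=cv2.INTER_CUBIC))
"
```

```text
t 6.4 p [0.5841 0.0857 0.0703] jaw 92.8 F [ 0.2 -0.2 -0.2] T [0.01 0.01 0.06] q7 1.56
```

View pics/w8.png

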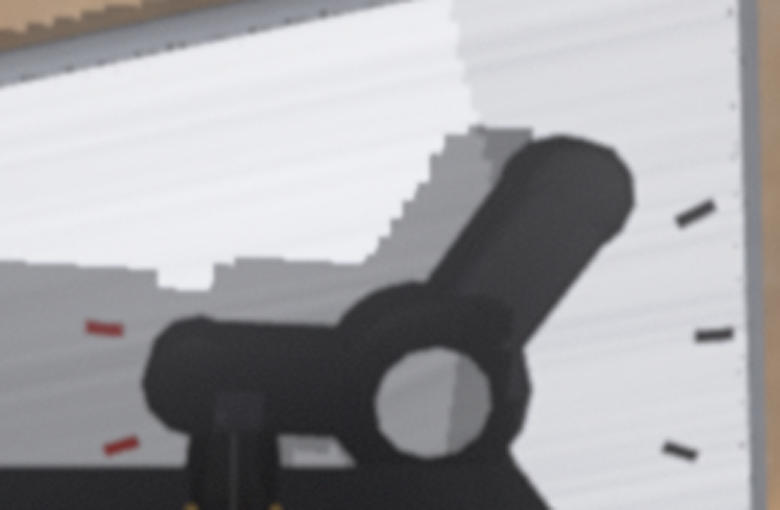

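```bash
cat >> h.py <<'E'
HUB=np.array([.5613,.1243])
def overlay(n,angs,off=(0,0)):
    c=camera('wrist');im=cv2.resize(c['img'],None,fx=2.5,fy=2.5,interpolation=cv2.INTER_CUBIC)[:,:,::-1].copy()
    P=lambda p:tuple(int(round(2.5*(x+o+.5))) for x,o in zip(proj(c,p),off))
    cv2.drawMarker(im,P([*HUB,.084]),(0,0,255),0,14,1)
    for a,col in angs:
        for k in range(3):
            t=np.radians(a+120*k);e=np.array([np.cos(t),np.sin(t)])
            cv2.line(im,P([*(HUB+.02*e),.083]),P([*(HUB+.056*e),.083]),col,1)
    im=im[200:700,400:1200];cv2.imwrite('pics/%s.png'%n,im);st()
E
python3 -c "
from h import *
overlay('w9',[(50,(0,255,255)),(38,(255,255,0)),(26,(0,255,0))])"
```

```text
t 6.45 p [0.5843 0.0858 0.0703] jaw 92.8 F [ 0.2  0.8 -0.3] T [ 0.01 -0.01  0.01] q7 1.56
```

View pics/w9.png

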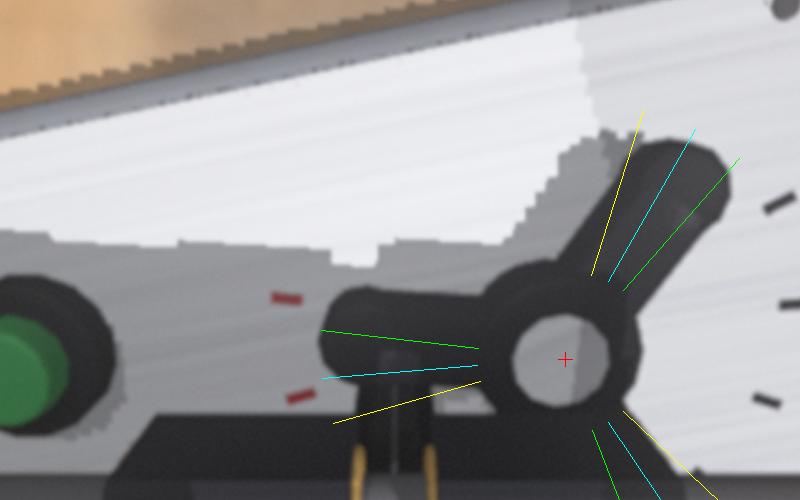

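{"name": "jog_arm", "arguments": {"commands": [{"translation": [-1.4, -0.7, 0], "twist": -0.035}, {"translation": [-1.4, -0.7, 0], "twist": -0.035}, {"translation": [-1.4, -0.7, 0], "twist": -0.035}, {"translation": [-1.5, -0.5, 0], "twist": -0.035}, {"translation": [-1.5, -0.5, 0], "twist": -0.035}, {"translation": [-0.8, -0.3, 0], "twist": -0.018}, {"translation": [-0.8, -0.2, 0], "twist": -0.018}, {"translation": [-0.8, -0.2, 0], "twist": -0.018}, {"translation": [-0.8, -0.2, 0], "twist": -0.018}, {"translation": [-0.8, -0.2, 0], "twist": -0.018}, {"translation": [-0.8, -0.2, 0], "twist": -0.018}, {"translation": [-0.8, -0.2, 0], "twist": -0.018}, {"translation": [-0.8, -0.2, 0], "twist": -0.018}, {"translation": [0, 0, 0], "twist": 0}, {"translation": [0, 0, 0], "twist": 0}]}}

```text
time: 7.95
ee_pos: [0.5705, 0.0811, 0.0703]
eef_rot: [-0.562, -0.428, 0.428, 0.563]
ft_force: [-0.1, 0.1, -0.9]
width: 0.0003
```

```bash
python3 -c "
from h import *
overlay('w10',[(26,(0,255,255)),(14,(255,255,0)),(2,(0,255,0))])"
```

```text
t 8.0 p [0.5705 0.0812 0.0702] jaw 74.5 F [-1.1  0.4 -0.5] T [ 0.02 -0.01  0.1 ] q7 1.26
```

View pics/w10.png

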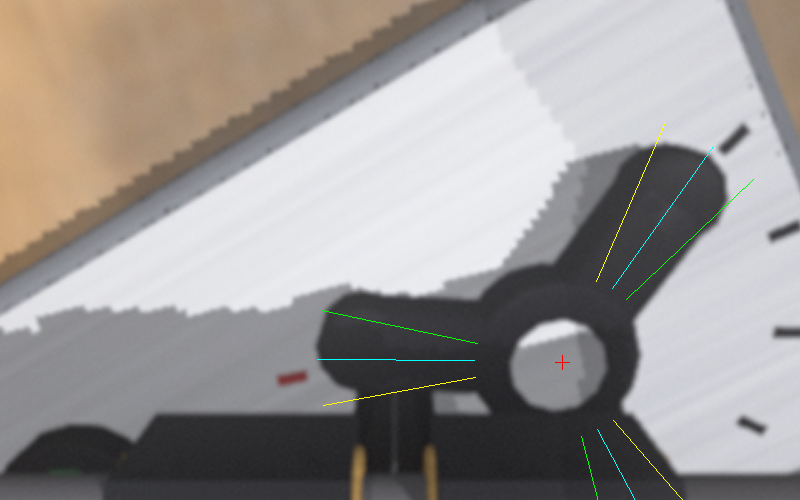

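{"name": "jog_arm", "arguments": {"commands": [{"translation": [-1.5, -0.3, 0], "twist": -0.035}, {"translation": [-1.5, -0.3, 0], "twist": -0.035}, {"translation": [-1.5, -0.2, 0], "twist": -0.035}, {"translation": [-1.6, -0.1, 0], "twist": -0.035}, {"translation": [-1.6, 0, 0], "twist": -0.035}, {"translation": [-1.6, 0, 0], "twist": -0.035}, {"translation": [-0.8, 0, 0], "twist": -0.018}, {"translation": [-0.8, 0.1, 0], "twist": -0.018}, {"translation": [-0.8, 0.1, 0], "twist": -0.018}, {"translation": [-0.8, 0.1, 0], "twist": -0.018}, {"translation": [-0.8, 0.1, 0], "twist": -0.018}, {"translation": [-0.8, 0.1, 0], "twist": -0.018}, {"translation": [-0.8, 0.1, 0], "twist": -0.018}, {"translation": [-0.8, 0.2, 0], "twist": -0.018}, {"translation": [0, 0, 0], "twist": 0}, {"translation": [0, 0, 0], "twist": 0}]}}

```text
time: 9.6
ee_pos: [0.5566, 0.0799, 0.0707]
eef_rot: [0.63, 0.323, -0.321, -0.629]
ft_force: [7.8, -3.1, -3.6]
width: 0.0009
```

```bash
python3 -c "
from h import *
overlay('w11',[(2,(0,255,255)),(-10,(255,255,0)),(-22,(0,255,0))])"
```

```text
t 9.65 p [0.5566 0.0799 0.0707] jaw 54.2 F [ 7.3 -3.2 -4. ] T [-0.84 -1.7   0.06] q7 0.92
```

View pics/w11.png

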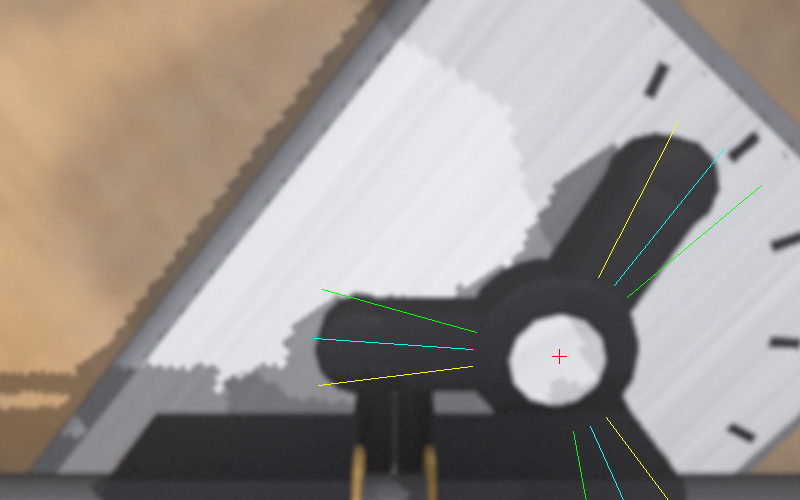

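{"name": "jog_arm", "arguments": {"commands": [{"translation": [-0.8, 0.2, 0], "twist": -0.018}, {"translation": [0, 0, 0], "twist": 0}]}}

```text
time: 9.85
ee_pos: [0.5554, 0.0803, 0.0708]
eef_rot: [0.633, 0.317, -0.316, -0.632]
ft_force: [6.5, -4.5, 0.1]
width: 0.0002
```

{"name": "jog_arm", "arguments": {"commands": [{"translation": [-0.8, 0.3, 0], "twist": -0.018}, {"translation": [0, 0, 0], "twist": 0}]}}

```text
time: 10.05
ee_pos: [0.5537, 0.0813, 0.0706]
eef_rot: [-0.635, -0.31, 0.31, 0.635]
ft_force: [-0.2, 0.5, 0.5]
width: 0.0004
```

{"name": "jog_arm", "arguments": {"commands": [{"translation": [0, 0, 0], "twist": 0}, {"translation": [0, 0, 0], "twist": 0}]}}

```text
time: 10.25
ee_pos: [0.5531, 0.082, 0.0703]
eef_rot: [-0.635, -0.311, 0.311, 0.636]
ft_force: [0.1, -0.0, -0.2]
width: 0.0003
```

```bash
python3 -c "
from h import *
overlay('w12',[(2,(0,255,255)),(-10,(255,255,0)),(-22,(0,255,0))])"
```

```text
t 10.3 p [0.5532 0.0819 0.0703] jaw 52.2 F [-0.5  0.5 -0.7] T [-0.04  0.01 -0.01] q7 0.88
```

View pics/w12.png

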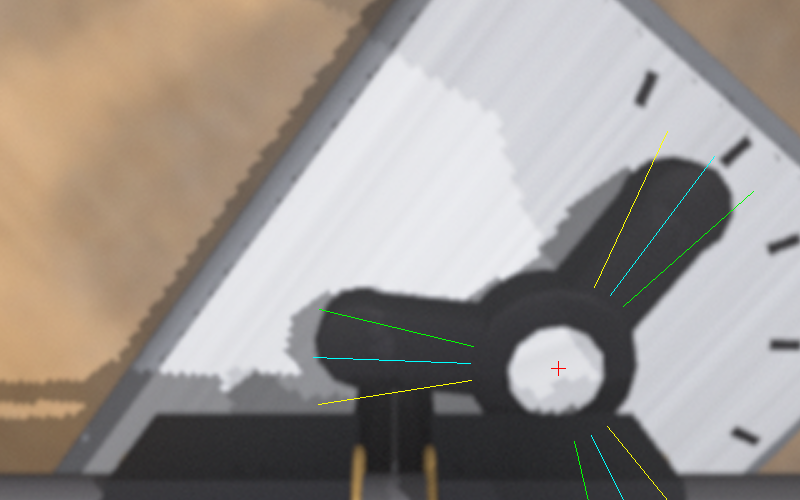

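{"name": "jog_arm", "arguments": {"commands": [{"translation": [-1.5, 0, 0], "twist": -0.035}, {"translation": [-1.5, 0, 0], "twist": -0.035}, {"translation": [-1.5, 0.2, 0], "twist": -0.035}, {"translation": [-1.5, 0.4, 0], "twist": -0.035}, {"translation": [-1.5, 0.5, 0], "twist": -0.035}, {"translation": [-1.4, 0.6, 0], "twist": -0.035}, {"translation": [-0.7, 0.4, 0], "twist": -0.018}, {"translation": [-0.7, 0.4, 0], "twist": -0.018}, {"translation": [-0.7, 0.4, 0], "twist": -0.018}, {"translation": [-0.7, 0.4, 0], "twist": -0.018}, {"translation": [-0.7, 0.4, 0], "twist": -0.018}, {"translation": [-0.7, 0.4, 0], "twist": -0.018}, {"translation": [0, 0, 0], "twist": 0}, {"translation": [0, 0, 0], "twist": 0}]}}

```text
time: 11.7
ee_pos: [0.5416, 0.0842, 0.0707]
eef_rot: [0.677, 0.207, -0.205, -0.676]
ft_force: [5.6, -5.8, -3.6]
width: 0.0005
```

```bash
python3 -c "
from h import *
overlay('w13',[(-22,(0,255,255)),(-34,(255,255,0)),(-46,(0,255,0))])"
```

```text
t 11.75 p [0.5416 0.0842 0.0707] jaw 33.9 F [ 6.5 -5.4 -2.8] T [-1.3  -1.45  0.01] q7 0.56
```

View pics/w13.png

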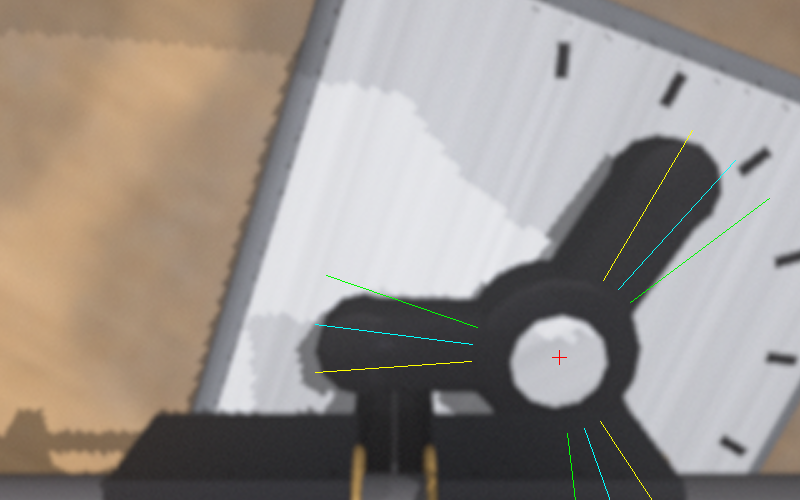

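{"name": "jog_arm", "arguments": {"commands": [{"translation": [-0.7, 0.4, 0], "twist": -0.018}, {"translation": [-0.7, 0.4, 0], "twist": -0.018}, {"translation": [0, 0, 0], "twist": 0}]}}

```text
time: 12.05
ee_pos: [0.5402, 0.0849, 0.0707]
eef_rot: [0.681, 0.194, -0.193, -0.679]
ft_force: [6.6, -5.3, -4.0]
width: 0.0005
```

{"name": "jog_arm", "arguments": {"commands": [{"translation": [-0.7, 0.5, 0], "twist": -0.018}, {"translation": [0, 0, 0], "twist": 0}]}}

```text
time: 12.25
ee_pos: [0.5398, 0.0851, 0.0708]
eef_rot: [0.683, 0.188, -0.187, -0.681]
ft_force: [8.2, -7.0, -4.4]
width: 0.0002
```

```bash
python3 -c "
from h import *
overlay('w14',[(-22,(0,255,255)),(-34,(255,255,0)),(-46,(0,255,0))])"
```

```text
t 12.3 p [0.5398 0.085  0.0708] jaw 30.7 F [ 7.8 -7.1 -4.3] T [-1.59 -1.72  0.04] q7 0.51
```

View pics/w14.png

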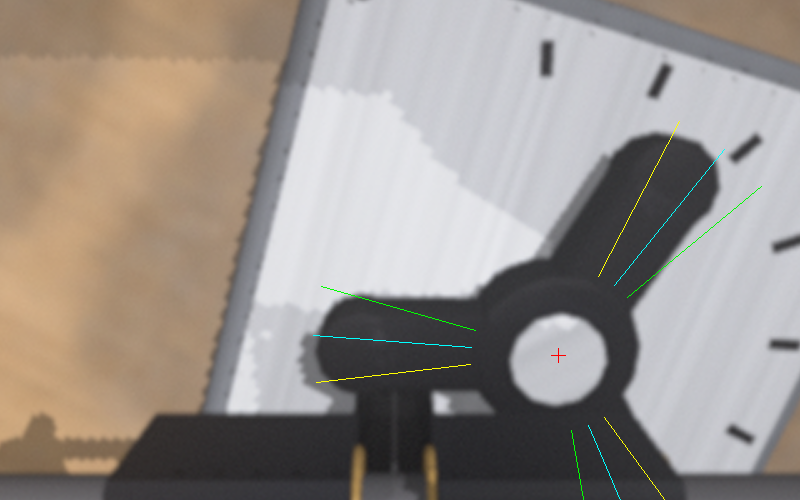

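{"name": "jog_arm", "arguments": {"commands": [{"translation": [-0.6, 0.5, 0], "twist": -0.018}, {"translation": [0, 0, 0], "twist": 0}]}}

```text
time: 12.5
ee_pos: [0.5387, 0.086, 0.0708]
eef_rot: [0.684, 0.182, -0.181, -0.683]
ft_force: [0.7, -2.1, 0.7]
width: 0.0002
```

{"name": "jog_arm", "arguments": {"commands": [{"translation": [-0.6, 0.4, 0], "twist": -0.01}, {"translation": [0, 0, 0], "twist": 0}]}}

```text
time: 12.7
ee_pos: [0.538, 0.0867, 0.0709]
eef_rot: [0.685, 0.179, -0.178, -0.684]
ft_force: [4.1, -6.7, 0.9]
width: 0.0005
```

```bash
python3 -c "
from h import *
overlay('w15',[(-22,(0,255,255)),(-34,(255,255,0)),(-46,(0,255,0))])"
```

```text
t 12.75 p [0.5382 0.0865 0.0709] jaw 29.2 F [ 5.9 -7.   1.1] T [-1.75 -1.22  0.06] q7 0.48
```

View pics/w15.png

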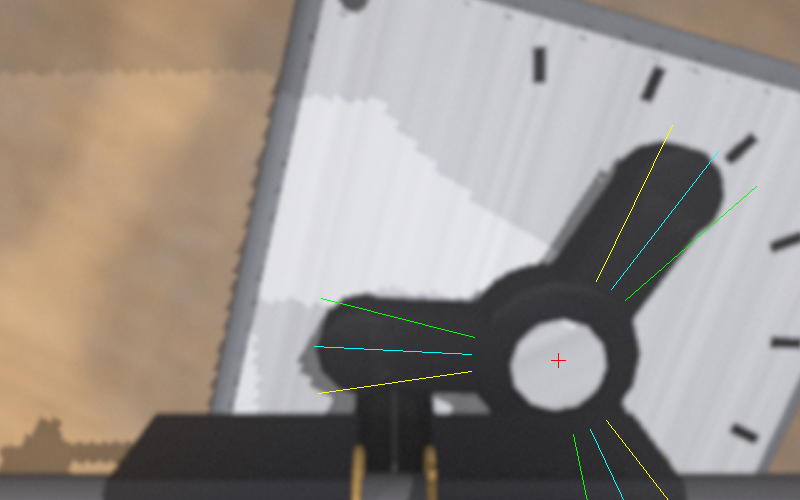

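{"name": "jog_arm", "arguments": {"commands": [{"translation": [-0.5, 0.4, 0], "twist": -0.01}, {"translation": [0, 0, 0], "twist": 0}]}}

```text
time: 12.95
ee_pos: [0.5381, 0.0864, 0.071]
eef_rot: [0.686, 0.175, -0.173, -0.685]
ft_force: [3.3, -3.6, 0.8]
width: 0.0006
```

```bash
python3 -c "
from h import *
st()"
```

```text
t 12.95 p [0.5381 0.0864 0.071 ] jaw 28.5 F [ 3.3 -3.6  0.8] T [-0.42 -0.31 -0.03] q7 0.47
```

{"name": "jog_arm", "arguments": {"commands": [{"translation": [-0.5, 0.4, 0], "twist": -0.01}, {"translation": [0, 0, 0], "twist": 0}]}}

```text
time: 13.15
ee_pos: [0.5362, 0.0886, 0.0706]
eef_rot: [-0.686, -0.171, 0.171, 0.686]
ft_force: [0.4, -1.5, 1.4]
width: 0.0006
```

```bash
python3 -c "
from h import *
overlay('w16',[(-22,(0,255,255)),(-34,(255,255,0)),(-46,(0,255,0))])"
```

```text
t 13.2 p [0.536  0.0888 0.0705] jaw 28.1 F [ 0.4 -1.4  0.3] T [-0.37  0.01  0.03] q7 0.46
```

View pics/w16.png

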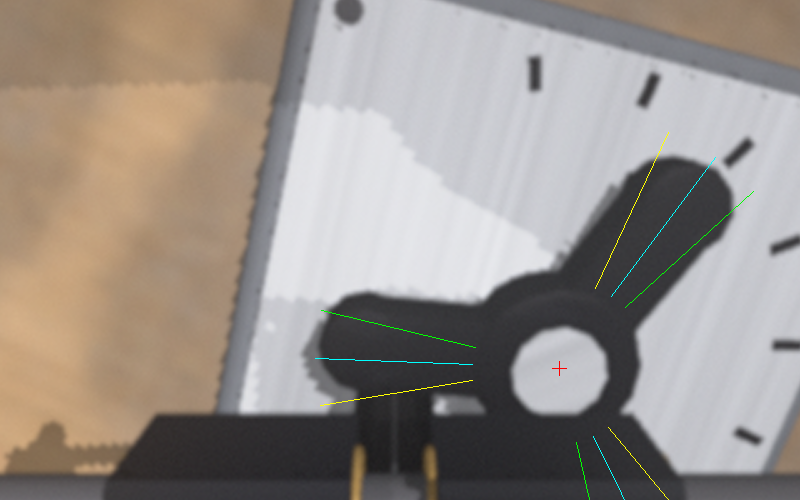

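{"name": "jog_arm", "arguments": {"commands": [{"translation": [2, -1.5, 0], "twist": 0}, {"translation": [3, -2.5, 0], "twist": 0}, {"translation": [2, -2, 0], "twist": 0}, {"translation": [0, 0, 8], "twist": 0}, {"translation": [0, 0, 15], "twist": 0}, {"translation": [0, 0, 25], "twist": 0}, {"translation": [0, -10, 25], "twist": 0}, {"translation": [-20, -20, 30], "twist": 0}, {"translation": [-30, -30, 30], "twist": 0}, {"translation": [-30, -30, 20], "twist": 0}, {"translation": [0, 0, 0], "twist": 0}, {"translation": [0, 0, 0], "twist": 0}]}}

```text
time: 14.4
ee_pos: [0.4647, -0.0065, 0.2242]
eef_rot: [-0.685, -0.173, 0.17, 0.687]
ft_force: [0.7, 0.2, -0.4]
width: 0.0004
```

```bash
python3 -c "
from h import *
import pickle
st()
c=camera('wrist');save(c,'w17')
t=camera('top');pickle.dump(t,open('top1.pkl','wb'))
a=cv2.resize(t['img'][125:215,240:350],(440,360),interpolation=cv2.INTER_CUBIC)
s=camera('scene');pickle.dump(s,open('scene1.pkl','wb'))
b=cv2.resize(s['img'][130:220,280:370],(360,360),interpolation=cv2.INTER_CUBIC)
cv2.imwrite('pics/t17.png',np.hstack([a,b])[:,:,::-1])"
```

```text
t 14.4 p [ 0.4647 -0.0065  0.2242] jaw 28.0 F [ 0.7  0.2 -0.4] T [ 0.   -0.    0.06] q7 0.36
```

View pics/w17.png

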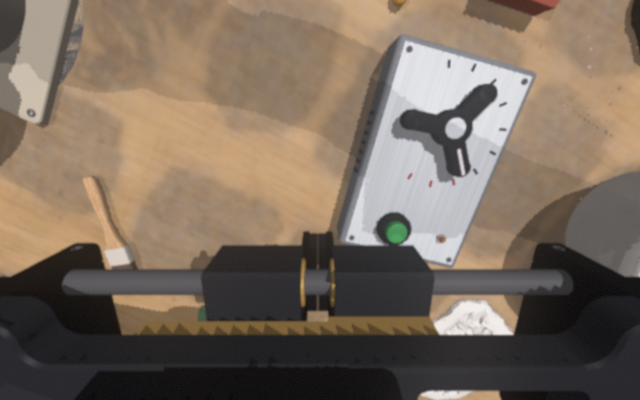

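View pics/t17.png

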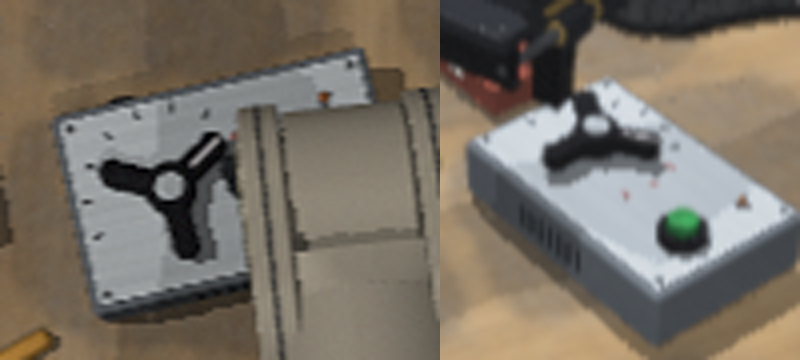

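```bash
python3 -c "
from h import *
c=camera('wrist')
ang(c,(456,128),[(462,172),(403,118),(489,92)])
I=c['img'].astype(int);g=(I[:,:,1]>I[:,:,0]+40)&(I[:,:,1]>I[:,:,2]+25);g[:, :360]=0;g[260:]=0
v,u=np.nonzero(g);print(u.mean(),v.mean(),len(u),ray(c,u.mean(),v.mean(),.076))
print(ray(c,401,36,.06),ray(c,534,74,.06),ray(c,453,266,.06))
import pickle
a=pickle.load(open('scene0.pkl','rb'))['img'].astype(int);b=pickle.load(open('scene1.pkl','rb'))['img'].astype(int)
for k in (a,b):
  g=(k[:,:,1]>k[:,:,0]+40)&(k[:,:,1]>k[:,:,2]+25);g[:,:325]=0;g[:,360:]=0;g[:170]=0;g[205:]=0;v,u=np.nonzero(g);print(u.mean(),v.mean(),len(u))
a=pickle.load(open('top0.pkl','rb'))['img'].astype(int);b=pickle.load(open('top1.pkl','rb'))['img'].astype(int)
ea=cv2.phaseCorrelate(a[140:205,254:290].mean(2).astype(np.float32),b[140:205,254:290].mean(2).astype(np.float32));print(ea)
"
```

```text
(462, 172) ang -45.3 r 0.0487 H [0.5608 0.1238]
(403, 118) ang -162.0 r 0.0568 H [0.5608 0.1238]
(489, 92) ang 78.9 r 0.0454 H [0.5608 0.1238]
397.15954415954417 233.76923076923077 351 [ 0.57582164 -0.00778091  0.076     ]
[0.4664323  0.17635106 0.06      ] [0.6114361  0.21322989 0.06      ] [ 0.67293281 -0.01560306  0.06      ]
340.3478260869565 185.0 46
340.4222222222222 184.95555555555555 45
((0.08148809373459187, 0.0076362156427123296), 0.3903496935043806)
```

{"name": "jog_arm", "arguments": {"commands": [{"translation": [28, 0, 0], "twist": 0}, {"translation": [30, 0, 0], "twist": 0}, {"translation": [30, 0, -20], "twist": 0}, {"translation": [20, 0, -30], "twist": 0}, {"translation": [0, 0, -30], "twist": 0}, {"translation": [0, 0, -20], "twist": 0}, {"translation": [0, 0, -10], "twist": 0}, {"translation": [0, 0, 0], "twist": 0}, {"translation": [0, 0, 0], "twist": 0}, {"translation": [0, 0, 0], "twist": 0}]}}

```text
time: 15.6
ee_pos: [0.5732, -0.0061, 0.1136]
eef_rot: [-0.686, -0.172, 0.171, 0.686]
ft_force: [-0.1, -0.1, 0.4]
width: 0.0005
```

```bash
python3 -c "
from h import *
st();look('b1')"
```

```text
t 15.6 p [ 0.5732 -0.0061  0.1136] jaw 28.1 F [-0.1 -0.1  0.4] T [-0.04 -0.   -0.04] q7 0.67
```

View pics/b1.png

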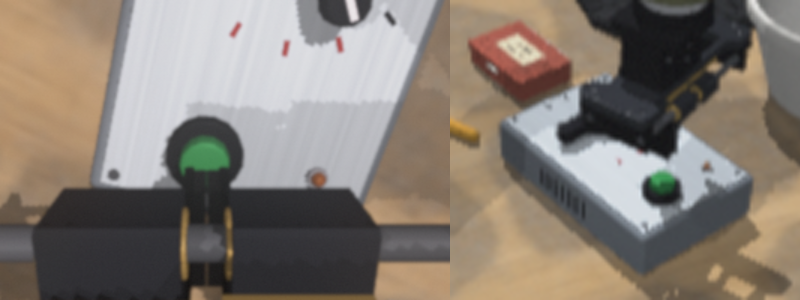

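{"name": "jog_arm", "arguments": {"commands": [{"translation": [0, -0.7, -10], "twist": 0}, {"translation": [0, 0, -10], "twist": 0}, {"translation": [0, 0, -6], "twist": 0}, {"translation": [0, 0, -3], "twist": 0}, {"translation": [0, 0, -2], "twist": 0}, {"translation": [0, 0, -2], "twist": 0}, {"translation": [0, 0, 0], "twist": 0}, {"translation": [0, 0, 0], "twist": 0}]}}

```text
time: 16.5
ee_pos: [0.5725, -0.0071, 0.0796]
eef_rot: [-0.686, -0.172, 0.171, 0.686]
ft_force: [-2.1, 0.9, 3.9]
width: 0.0005
```

{"name": "jog_arm", "arguments": {"commands": [{"translation": [0, 0, -2], "twist": 0}, {"translation": [0, 0, -1], "twist": 0}, {"translation": [0, 0, 0], "twist": 0}]}}

```text
time: 16.8
ee_pos: [0.5727, -0.007, 0.0766]
eef_rot: [-0.686, -0.172, 0.171, 0.686]
ft_force: [-1.6, 0.2, 4.7]
width: 0.0007
```

{"name": "jog_arm", "arguments": {"commands": [{"translation": [0, 0, -1], "twist": 0}, {"translation": [0, 0, -1], "twist": 0}, {"translation": [0, 0, 0], "twist": 0}]}}

```text
time: 17.1
ee_pos: [0.5729, -0.007, 0.0762]
eef_rot: [-0.686, -0.172, 0.171, 0.687]
ft_force: [-9.2, 0.1, 23.4]
width: 0.0004
```

{"name": "jog_arm", "arguments": {"commands": [{"translation": [0, 0, -1], "twist": 0}, {"translation": [0, 0, 0], "twist": 0}, {"translation": [0, 0, 0], "twist": 0}]}}

```text
time: 17.4
ee_pos: [0.5729, -0.0071, 0.0759]
eef_rot: [-0.685, -0.172, 0.171, 0.687]
ft_force: [-14.5, 0.8, 32.7]
width: 0.0002
```

```bash
python3 -c "
from h import *
st();look('b2')"
```

```text
t 17.4 p [ 0.5729 -0.0071  0.0759] jaw 28.0 F [-14.5   0.8  32.7] T [0.13 3.35 0.04] q7 0.71
```

View pics/b2.png

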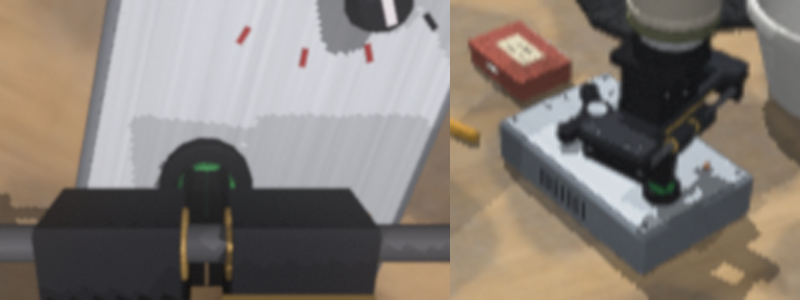

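{"name": "jog_arm", "arguments": {"commands": [{"translation": [0, 0, 3], "twist": 0}, {"translation": [0, 0, 5], "twist": 0}, {"translation": [0, 0, 10], "twist": 0}, {"translation": [0, 0, 20], "twist": 0}, {"translation": [0, 0, 30], "twist": 0}, {"translation": [-10, 0, 40], "twist": 0}, {"translation": [-30, 0, 30], "twist": 0}, {"translation": [-40, 0, 20], "twist": 0}, {"translation": [-40, 0, 0], "twist": 0}, {"translation": [0, 0, 0], "twist": 0}, {"translation": [0, 0, 0], "twist": 0}, {"translation": [0, 0, 0], "twist": 0}]}}

```text
time: 18.7
ee_pos: [0.4548, -0.0067, 0.2308]
eef_rot: [0.686, 0.172, -0.171, -0.686]
ft_force: [0.3, -0.3, 0.2]
width: 0.0002
```

```bash
python3 -c "
from h import *
import pickle
st();c=camera('wrist');save(c,'w20')
b=camera('scene')['img'].astype(int)
g=(b[:,:,1]>b[:,:,0]+40)&(b[:,:,1]>b[:,:,2]+25);g[:,:325]=0;g[:,360:]=0;g[:170]=0;g[205:]=0;v,u=np.nonzero(g);print(u.mean(),v.mean(),len(u))
"
```

```text
t 18.7 p [ 0.4548 -0.0067  0.2308] jaw 28.1 F [ 0.3 -0.3  0.2] T [-0.06  0.03  0.07] q7 0.32
340.3478260869565 185.0 46
```

View pics/w20.png

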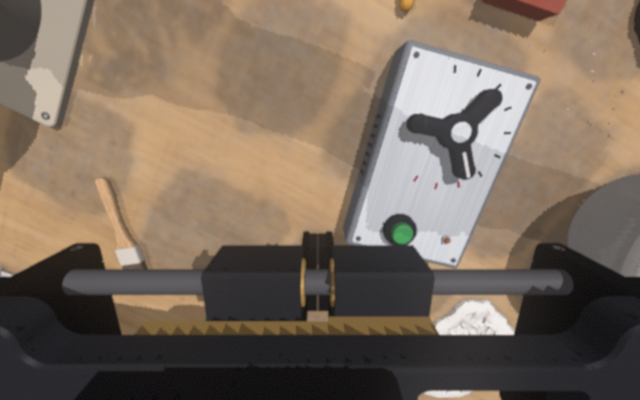

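The wrist view shows the white line at (467,173), pointing at the first red stroke at (458,184). The button at (402,233) is back up, and in the scene camera it sits at the same pixels as before, so the controller hasn't moved.

```bash
python3 -c "
from h import *
close_job();st()"
```

```text
the job is handed in; nothing more can be done
the job is handed in; nothing more can be done
```

The dial is four clicks clockwise of where it stood, and the green button was then pressed right down once and released. The job was handed in at about 18.8 s on the robot clock.

- **Dial:** I pushed one of the unmarked arms with the shut fingertips, one click at a time. After each click I checked that the force had dropped and looked with the wrist camera. The white mark went from about +50° (4th stroke) to about −45° (8th stroke, the first red one). It was still there after the button press.
- **Button:** It hit its stop at a TCP height of about 76 mm. The force peaked at about 33 N down with 14 N sideways, well above the 5 N it needs, so this press was firmer than I intended. It sprang back when I lifted off.
- **Controller:** The scene-camera position of the button was the same to within 0.1 pixel before and after, so the controller did not shift noticeably. I did not measure the loose items on the bench afterwards, but nothing came near them.
- **Higher than expected:** Pushing the dial mostly read 6–11 N, with one peak near 16 N, against the 4–8 N the task describes. I did not find out why.

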